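# Assemble the cheese mill and hold its rotor home

## Robot

A 6-joint arm with a two-finger parallel gripper is mounted at the origin on the work surface. World frame = base frame: x ahead of the robot, y to its left, z up, the work surface at z = 0. Lengths are in mm, angles in degrees, forces in N, time in s.
With the tool pointing down it reaches from about 300 to 850 mm from the base axis. Payload 4.2 kg.
Tool frame: the origin (TCP) lies between the finger pads; the fingertips stand 14 mm ahead of it and the grasp point (between the pads) lies 5 mm behind it (env.finger_overhang is the distance from the TCP to the fingertips, in mm); z points along the fingers, y is the line along which they close (so a half turn about z gives the same grasp; the last joint's range is limited). The gripper opens to 91 mm and grips with 3 to 60 N. Pads are 32 mm wide; open, the fingers measure 118 mm over their backs; the gripper's body (76 mm by 178 mm) begins 60 mm behind the grasp point.
Start: joints at [-65.489, 18.312, 89.639, -0, 72.044, -1.146], TCP at [248.97, -518.32, 227.976] pointing down, gripper open.
Joint ranges: [-177.97, 177.97], [-48.28, 115.42], [12.27, 149.76], [-77.06, 257.06], [2.81, 150.46], [-146.56, 146.56]. Speed limits (degrees/s): [147.25, 147.25, 180, 180, 180, 180].

## Interface

Orientations are given as [roll, pitch, yaw] about the fixed x, y, z axes, in that order (R = Rz(yaw) Ry(pitch) Rx(roll)).
In Python, from workcell import status, cams, env, finder gives the robot as it stands.
- The arm moves only by the tool apply_moves, never from a script. Its argument "increments" is a list of rows, each a list of 7 numbers: the opening, from -1 (shut) to 1 (fully open), then the shift along the world's x, y, z in m, then the turn, a rotation vector about the world's x, y, z in degrees. In form: [[gripper, x, y, z, ax, ay, az], ...]. A call has 1 to 5 rows; each row shifts and turns the commanded pose from where the row before left it; what a row does not reach is not made up. A row lasts 1/12 s, in which the tool goes at most 41.7 mm and 7.16 degrees, less where a joint would pass 70% of its speed; a pose out of reach is approached as far as the arm can. A call with a gripper value outside its range is refused whole. The fingers move at their own pace and stop on an object; "newtons" is the grip in N (left out, the last holds). Time passes only in rows, so rows that do not move let the fingers close. It gives the time, the measured TCP pose, the force, the opening and the grip force at its end, in the units of the state.
- status.state(): the state, without advancing time (a new reading comes with each control period).
- cams.grab_frame(name): name is "scene" or "top" or "wrist"; returns a dict with "color" (420x560x3 uint8, red, green, blue), "intrinsics" (3x3 intrinsics, pixels), "R" (3x3) and "t" (3): a world point X has camera coordinates R X + t. Camera axes: x right, y down, z forward; pixel columns grow to the right and rows downward; lengths in mm; the calibration is good to about 2 mm. The wrist camera is an equidistant fisheye: a pixel r from the principal point sees the ray r / f radians off the axis. A picture is of the moment at which its call begins. There is no depth.
- env.job_done(): hands the job in; it is judged then, once.
Trained networks look in the newest picture that a camera, given by its name, has taken for a name from the list of things; names that differ only in an ending like _2 or _b are one class to them, and where a whole thing is asked for, a point or a joint stands for the part that bears it (a point fixed in the world has none). Each returns a list of dicts, best first, with "score" (0 to 1); they miss things now and then, are a little off and sometimes report something else, mostly with a low value. They report only what shows in the picture. A call takes as long as a camera call.
- finder.boxes_of(query, camera): "rect" ([left, top, width, height] in pixels, round what is visible of it).
- finder.trace(query, camera): "pixels" (420x560 bool, what is visible of it) and "rect" ([left, top, width, height] in pixels, round what is visible of it).
The state is a dict: "time_s": time; "qpos": joint angles; "qvel": joint speeds; "effort": joint torques, N m; "ee_pos": TCP position; "ee_rot": TCP orientation; "force": force on the tool from outside, world axes, zero at the start; "torque": the same for the moment, N m; "gripper_width": finger opening in mm; "gripper_force": force on a finger pad.
Only numpy, scipy, OpenCV 4.12 (cv2) and the standard library are available. Lean on these libraries where they do the work, as an engineer would, in place of code of your own. Each camera call takes 0.05 s, during which the arm holds its last target. There are 200 camera calls.

## Task

Get the cheese mill ready for the fondue: lay the aluminium grating plate squarely on the yellow spacer that is already on the mill's square bed, edges in line, and let go of it. Then take the rotor by its blue grip out of the wooden stand, lower its splined shaft through both plates, turn it until the splines mesh with the hub, slide it fully home so that its flange sits down on the grating plate, and finish still gripping it and pressing it down firmly against the spring, without letting go. Leave everything else on the counter where it is.

Things in the scene. Friction and masses are not known exactly. Their poses are not given: they have to be found in the camera images.
- mill: Cheese mill, fixed to the counter: round red motor foot 130 mm across and 30 mm high, carrying a dark steel square bed block 60 x 60 mm whose top is 60 mm above the counter. Origin: centre of the underside; x and y axes are square to the sides of the bed; a small switch is on its -x side. A round well of 38 mm diameter in the bed's middle holds the hub.
- bed (a point): Centre of the top face of the mill's square bed, 60 mm above the counter, on the hub's axis; axes as the mill's (square to the bed's sides).
- hub_mouth (a point): Centre of the upper face of the white drive hub, level with the bed's top. Four white 8.5 mm square pads leave a cross-shaped socket: two crossed slots 9.5 mm wide, 28 mm deep, along this point's x and y axes, which turn with the hub. From above, through the plates' holes, it shows as a dark cross between white pads.
- hub (a joint): Angle of the hub about the vertical relative to the mill, rad, anticlockwise positive from above; at 0 the slots are square to the bed's sides. Stiff (0.3 N m), stays where it is left. It starts anywhere within 0.6 rad either way.
- plunger (a joint): Sprung orange ejector pin (8.6 mm diameter) in the middle of the hub. 0 = up, its top 8 mm below the hub's mouth; grows in m as the shaft's tip pushes it down. Pushes back with 3 N at the start and 8 N at 10 mm, where the rotor is home.
- spacer: Yellow plastic spacer plate, 60 x 60 x 12 mm, with a 34 mm round hole in the middle, lying loose but square on the mill's bed (it starts there). Origin: centre of the underside; x and y axes square to its sides.
- grating_plate: Aluminium grating plate, 60 x 60 x 12 mm with a 34 mm round hole in the middle and small black dots on its upper face, 0.08 to 0.17 kg, lying flat on the counter. Origin: centre of the underside; x and y axes square to its sides. Grip it across two facing sides. Any quarter turn will do. It goes on the spacer, so its underside ends 12 mm and its top 24 mm above the bed.
- stand: Wooden stand block 75 x 75 x 60 mm, fixed, with an upright 35 mm round hole through its middle in which the rotor hangs. Origin: centre of the underside.
- rotor: Grater rotor, 0.12 to 0.2 kg, hanging upright in the stand, flange on the stand's top. Steel flange 46 mm diameter, 6 mm thick; origin: centre of its underside, z up. Above it a blue grip post 22 x 22 mm, from 6 to 51 mm above the origin, faces square to the rotor's x and y; below it the splined shaft. Home: flange down on the grating plate, origin 24 mm above the bed.
- rotor_tip (a point): Centre of the lower end of the rotor's splined shaft, 42 mm below the rotor's origin. Shaft section: two crossed ribs along the rotor's x and y, each 24 mm tip to tip and 7 mm thick (lowest 2 mm narrowed to 21 x 4.5 mm as lead-in), so it meshes at any quarter turn. Home: tip 18 mm below the hub's mouth.
- mug: Blue mug, 80 mm across, 90 mm high. Origin: centre of the underside. Bystander.
- bottle: Green bottle, 72 mm diameter, 200 mm high. Origin: centre of the underside. Bystander.
- jar: Amber jar, 70 mm diameter, 100 mm high. Origin: centre of the underside. Bystander.
- dish: White bowl, 120 mm across, 45 mm high. Origin: centre of the underside. Bystander.
- cheese: Block of cheese 90 x 70 x 40 mm on a fixed dark wooden board 130 x 240 x 15 mm. Origin: centre of the block's underside. Bystander.

How it is judged (in metres and radians):
On the way, in this order (a step that is already met when the one before it is completed fails the run):
1. the grating plate lies squarely on the spacer on the bed, released (horizontal distance between each of grating_plate, spacer and bed below 0.005 m and z of grating_plate in the frame of bed between 0.0105 and 0.0145 m and (angle between the x axis of grating_plate and the x axis of bed, either way round below 0.12 rad or angle between the x axis of grating_plate and the y axis of bed, either way round below 0.12 rad) and angle between grating_plate's own z axis and vertical below 0.06 rad and (angle between the x axis of spacer and the x axis of bed, either way round below 0.12 rad or angle between the x axis of spacer and the y axis of bed, either way round below 0.12 rad) and z of spacer in the frame of bed below 0.0025 m and contact force between the fingers and grating_plate below 0.1 N and linear speed of grating_plate below 0.02 m/s), for 0.2 s.
2. the splines have meshed: the rotor's shaft has entered the hub (horizontal distance between rotor_tip and hub_mouth below 0.0035 m and angle between rotor's own z axis and vertical below 0.08 rad and z of rotor_tip in the frame of hub_mouth below -0.006 m), for 0.05 s.
At the end, for the whole second after the job is handed in: Plates flat on the bed within 5 mm and 0.12 rad of square; rotor upright (0.08 rad), within 3.5 mm of the hub axis, tip at least 16.5 mm into the hub (home is 18), plunger held down at least 8.5 mm against its spring, fingers still around its grip, rotor at rest (horizontal distance between each of grating_plate, spacer and bed below 0.005 m and z of grating_plate in the frame of bed between 0.0105 and 0.0145 m and (angle between the x axis of grating_plate and the x axis of bed, either way round below 0.12 rad or angle between the x axis of grating_plate and the y axis of bed, either way round below 0.12 rad) and angle between grating_plate's own z axis and vertical below 0.06 rad and (angle between the x axis of spacer and the x axis of bed, either way round below 0.12 rad or angle between the x axis of spacer and the y axis of bed, either way round below 0.12 rad) and z of spacer in the frame of bed below 0.0025 m and horizontal distance between rotor_tip and hub_mouth below 0.0035 m and angle between rotor's own z axis and vertical below 0.08 rad and z of rotor_tip in the frame of hub_mouth below -0.0165 m and value of joint plunger above 0.0085 m and contact force between the fingers and rotor above 3 N and z of the grasp point in the frame of rotor below 0.056 m and linear speed of rotor below 0.02 m/s); the arm keeps its last pose, push and grip.
It fails at once if a bystander is pushed away by more than 20 mm (distance of any of mug, bottle, jar, dish, cheese from where it was at the start of the episode above 0.02 m).
It also fails if it takes over 51 s, if anything falls off the work surface, if the arm or the gripper's body presses on something with over 40 N, if the wrist force passes 120 N, or if a joint passes its speed limit or range.

## Working session

There is one attempt and no reset: what is moved stays moved. The work goes in short steps, Python scripts to look and compute and a tool call to move; the robot and the scene stay as the last step left them, time stands still between calls to the robot, and variables do not carry over. Pictures are saved under pics/ and viewed, at most 10 in all, crops included, and the job is handed in when it is done.

Besides the shell and the picture viewer there is one more tool, called after "Emit:" by a JSON object that holds its "name" and its "arguments", one argument or row to a line. apply_moves: Moves the arm, as the interface text tells. Its arguments: {"type":"object","properties":{"increments":{"type":"array","items":{"type":"array","items":{"type":"number"}}},"newtons":{"type":"number"}},"required":["increments"]}

```bash
ls; mkdir -p pics; cat > h.py <<'E'
import numpy as np, cv2
from workcell import status, cams, env, finder
def grab(n,save=None):
    f=cams.grab_frame(n)
    if save: cv2.imwrite('pics/'+save,f['color'][:,:,::-1])
    return f
def ray(f,uv):
    K=np.array(f['intrinsics']);R=np.array(f['R']);t=np.array(f['t'])
    x=(uv[0]-K[0,2])/K[0,0];y=(uv[1]-K[1,2])/K[1,1]
    if f.get('fish'):
        r=np.hypot(x,y);d=np.array([np.sin(r)*x/max(r,1e-9),np.sin(r)*y/max(r,1e-9),np.cos(r)])
    else: d=np.array([x,y,1.])
    return -R.T@t, R.T@d
def atz(f,uv,z):
    c,d=ray(f,uv); return c+d*(z-c[2])/d[2]
def proj(f,X):
    K=np.array(f['intrinsics']);p=np.array(f['R'])@np.array(X,float)+np.array(f['t'])
    if f.get('fish'):
        rr=np.hypot(p[0],p[1]);th=np.arctan2(rr,p[2]);x,y=p[:2]/max(rr,1e-9)*th
    else: x,y=p[:2]/p[2]
    return np.array([K[0,0]*x+K[0,2],K[1,1]*y+K[1,2]])
E
python3 - <<'E'
from h import *
f=grab('top','top1.png');g=grab('scene','scene1.png')
print(f['intrinsics'],f['R'],f['t'])
for q,z in [('mill',60),('spacer',72),('grating_plate',12),('stand',60),('rotor',111),('mug',90),('bottle',200),('jar',100),('dish',45),('cheese',55)]:
    b=finder.trace(q,'top')
    if b:
        m=b[0]['pixels'];ys,xs=np.nonzero(m);print(q,round(b[0]['score'],2),b[0]['rect'],atz(f,(xs.mean(),ys.mean()),z).round(0))
        r=cv2.minAreaRect(np.c_[xs,ys].astype(np.float32));print('   ',[np.round(v,1) for v in r])
    else: print(q,None)
i=np.hstack([f['color'],g['color']])[:,:,::-1]
cv2.imwrite('pics/both1.png',np.vstack([f['color'],g['color']])[:, :, ::-1][:, :])
E
```

```text
pics
[[502.8712116    0.         272.74403502]
 [  0.         502.8712116  208.92330001]
 [  0.           0.           1.        ]] [[ 0.00586706 -0.99993162  0.01011585]
 [-0.99365037 -0.00696626 -0.11229611]
 [ 0.1123589  -0.00939277 -0.9936233 ]] [ -12.54082067  630.81982954 1750.65573026]
mill 0.98 [231.1, 200.4, 36.3, 35.9] [592.  68.  60.]
    [array([250.5, 219. ]), array([36., 35.]), np.float64(90.0)]
spacer 0.54 [239.9, 207.9, 20.6, 20.6] [595.  70.  72.]
    [array([250.3, 217.9]), array([17.2, 16.9]), np.float64(77.5)]
grating_plate 0.61 [176.0, 242.0, 22.6, 18.4] [488. 296.  12.]
    [array([186.4, 248.6]), array([17.1, 17.6]), np.float64(60.9)]
stand 0.82 [343.6, 242.8, 27.9, 23.3] [ 465. -301.   60.]
    [array([357.5, 256.5]), array([23., 25.]), np.float64(90.0)]
rotor 0.69 [354.8, 248.6, 10.8, 13.8] [ 464. -302.  111.]
    [array([359.5, 256. ]), array([12., 11.]), np.float64(90.0)]
mug 0.59 [334.7, 173.5, 29.7, 23.6] [ 702. -278.   90.]
    [array([349., 187.]), array([24., 30.]), np.float64(90.0)]
bottle 0.8 [110.7, 215.2, 31.1, 18.7] [560. 461. 200.]
    [array([126.5, 224.5]), array([21., 29.]), np.float64(90.0)]
jar 0.94 [390.4, 222.2, 28.5, 18.7] [ 552. -458.  100.]
    [array([405. , 230.5]), array([19., 24.]), np.float64(90.0)]
dish 0.76 [167.5, 166.4, 37.0, 35.7] [719. 305.  45.]
    [array([184.3, 183.3]), array([33.2, 32.5]), np.float64(45.0)]
cheese 0.63 [253.9, 152.0, 23.6, 31.6] [779.  18.  55.]
    [array([265.8, 167.1]), array([26.2, 20.9]), np.float64(76.0)]
```

View pics/top1.png

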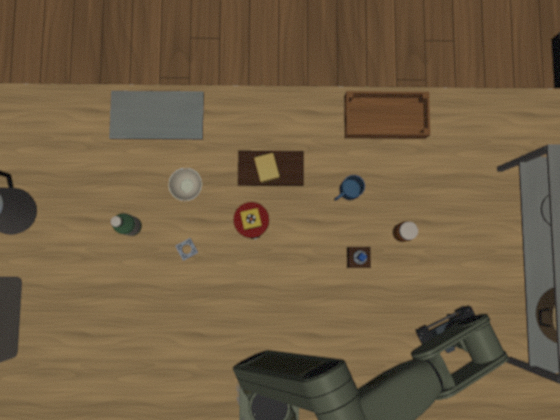

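View pics/scene1.png

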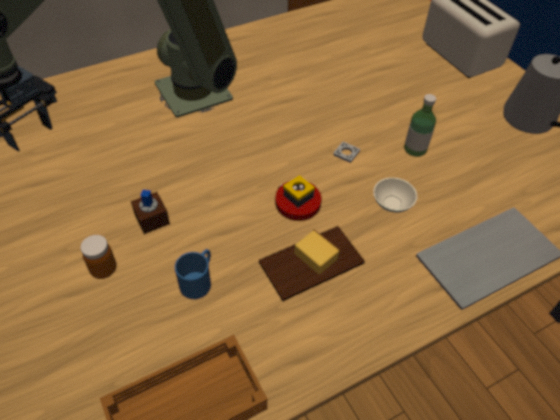

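The top view shows the spacer on the mill at (250,218), the grating plate at (187,249) and the rotor in its stand at (360,257). The scene view agrees. I'll go above the plate next.

Emit:
{"name": "apply_moves", "arguments": {
  "increments": [
    [1,0.0096,0.0326,0,0,0,0],
    [1,0.0096,0.0326,0,0,0,0],
    [1,0.0096,0.0326,0,0,0,0],
    [1,0.0096,0.0326,0,0,0,0],
    [1,0.0096,0.0326,0,0,0,0]
  ]
}}

```text
time_s: 1.02
ee_pos: [297.1, -353.8, 228.0]
ee_rot: [180.0, -0.0, 25.6]
force: [1.0, 0.5, -0.2]
gripper_width: 91.2
gripper_force: 0.0
```

Emit:
{"name": "apply_moves", "arguments": {
  "increments": [
    [1,0.0096,0.0326,0,0,0,0],
    [1,0.0096,0.0326,0,0,0,0],
    [1,0.0096,0.0326,0,0,0,0],
    [1,0.0096,0.0326,0,0,0,0],
    [1,0.0096,0.0326,0,0,0,0]
  ]
}}

```text
time_s: 1.43
ee_pos: [345.1, -190.8, 228.2]
ee_rot: [180.0, -0.0, 25.6]
force: [0.9, 0.0, 0.6]
gripper_width: 91.3
gripper_force: 0.0
```

Emit:
{"name": "apply_moves", "arguments": {
  "increments": [
    [1,0.0096,0.0326,0,0,0,0],
    [1,0.0096,0.0326,0,0,0,0],
    [1,0.0096,0.0326,0,0,0,0],
    [1,0.0096,0.0326,0,0,0,0],
    [1,0.0096,0.0326,0,0,0,0]
  ]
}}

```text
time_s: 1.85
ee_pos: [393.1, -27.7, 228.3]
ee_rot: [180.0, -0.0, 25.7]
force: [1.0, -0.3, -0.2]
gripper_width: 91.2
gripper_force: 0.0
```

Emit:
{"name": "apply_moves", "arguments": {
  "increments": [
    [1,0.0096,0.0326,0,0,0,0],
    [1,0.0096,0.0326,0,0,0,0],
    [1,0.0096,0.0326,0,0,0,0],
    [1,0.0096,0.0326,0,0,0,0],
    [1,0.0096,0.0326,0,0,0,0]
  ]
}}

```text
time_s: 2.27
ee_pos: [441.1, 135.5, 228.2]
ee_rot: [180.0, -0.0, 25.7]
force: [0.1, -0.0, -0.2]
gripper_width: 91.4
gripper_force: 0.0
```

Emit:
{"name": "apply_moves", "arguments": {
  "increments": [
    [1,0.0096,0.0326,0,0,0,0],
    [1,0.0096,0.0326,0,0,0,0],
    [1,0.0096,0.0326,0,0,0,0],
    [1,0.0096,0.0326,0,0,0,0],
    [1,0.0096,0.0326,0,0,0,0]
  ]
}}

```text
time_s: 2.68
ee_pos: [489.1, 298.4, 228.0]
ee_rot: [180.0, -0.0, 25.7]
force: [0.9, -0.4, 0.5]
gripper_width: 90.9
gripper_force: 0.0
```

```bash
cat >> h.py <<'E'
def wrist(save=None):
    f=grab('wrist',save); f=dict(f); f['fish']=True; return f
def square(f,q,z):
    "centre and yaw (mod 90) of a square outline, world"
    out=[]
    for b in finder.trace(q,'wrist')[:2]:
        m=b['pixels'].astype(np.uint8)
        cs,_=cv2.findContours(m,cv2.RETR_EXTERNAL,cv2.CHAIN_APPROX_NONE)
        c=max(cs,key=cv2.contourArea)[:,0]
        P=np.array([atz(f,p,z)[:2] for p in c])
        r=cv2.minAreaRect(P.astype(np.float32))
        out.append((round(b['score'],2),np.round(r[0],1),np.round(r[1],1),round(r[2],1),P.mean(0).round(1)))
    return out
E
python3 - <<'E'
from h import *
f=wrist('w1.png');print(f['intrinsics'][0],-np.array(f['R']).T@f['t'],f['R'][2])
for q,z in [('grating_plate',12),('spacer',72),('mill',30)]: print(q,square(f,q,z))
print(status.state()['qpos'])
E
```

```text
[325.1922621    0.         281.31359149] [559.34657372 333.47748527 384.16238729] [-0.24742349 -0.1196991  -0.96148517]
grating_plate [(0.77, array([490. , 299.7]), array([62.7, 62.5]), 27.4, array([490.6, 299.8])), (0.25, array([574.5, 576.8]), array([100.1, 233.1]), 5.7, array([574.6, 569.6]))]
spacer [(0.74, array([592.9,  74.1]), array([60.5, 68.8]), 13.6, array([593.3,  75.1]))]
mill [(0.76, array([589.8,  83.4]), array([134.2, 130.5]), 8.3, array([591.2,  83.2]))]
[ 3.01538425e+01  1.80888864e+01  9.00457237e+01 -3.31575606e-02
  7.19457141e+01  9.44201170e+01]
```

View pics/w1.png

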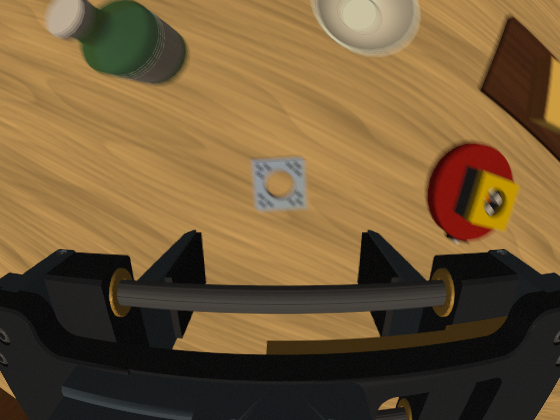

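Wrist view: the plate is at (279,184), almost in line with the fingers, and the mill is at right, (490,200). Descend and grip.

Emit:
{"name": "apply_moves", "arguments": {
  "increments": [
    [1,0.001,0.0015,-0.035,0,0,1.7],
    [1,0,0,-0.035,0,0,0],
    [1,0,0,-0.035,0,0,0],
    [1,0,0,-0.035,0,0,0],
    [1,0,0,-0.03,0,0,0]
  ]
}}

```text
time_s: 3.3
ee_pos: [489.0, 296.1, 56.5]
ee_rot: [180.0, 0.1, 27.3]
force: [0.2, -0.4, -0.8]
gripper_width: 91.0
gripper_force: 0.0
```

Emit:
{"name": "apply_moves", "arguments": {
  "increments": [
    [1,0,0,-0.02,0,0,0],
    [1,0,0,-0.013,0,0,0],
    [1,0,0,-0.007,0,0,0],
    [1,0,0,0,0,0,0]
  ]
}}

```text
time_s: 3.63
ee_pos: [489.0, 296.5, 17.0]
ee_rot: [180.0, 0.2, 27.3]
force: [0.7, -0.1, 0.5]
gripper_width: 91.3
gripper_force: 0.0
```

Emit:
{"name": "apply_moves", "arguments": {
  "increments": [
    [-0.2,0,0,0,0,0,0],
    [-0.2,0,0,0,0,0,0],
    [-0.2,0,0,0,0,0,0],
    [-0.2,0,0,0,0,0,0],
    [-0.2,0,0,0,0,0,0]
  ],
  "newtons": 30
}}

```text
time_s: 4.05
ee_pos: [490.3, 298.4, 18.7]
ee_rot: [-180.0, -0.1, 27.4]
force: [-0.2, 2.1, 1.7]
gripper_width: 60.8
gripper_force: 1.4
```

Emit:
{"name": "apply_moves", "arguments": {
  "increments": [
    [-0.2,0,0,0,0,0,0],
    [-0.2,0,0,0.01,0,0,0],
    [-0.2,0,0,0.03,0,0,0],
    [-0.2,0,0,0.035,0,0,0],
    [-0.2,0,0,0.035,0,0,0]
  ]
}}

```text
time_s: 4.47
ee_pos: [489.2, 297.8, 129.0]
ee_rot: [180.0, 0.1, 27.4]
force: [0.7, 1.1, -1.5]
gripper_width: 60.0
gripper_force: 29.7
```

Emit:
{"name": "apply_moves", "arguments": {
  "increments": [
    [-0.2,0,-0.036,0,0,0,-2.5],
    [-0.2,0,-0.036,0,0,0,-2.5],
    [-0.2,0,-0.036,0,0,0,-2.5],
    [-0.2,0,-0.036,0,0,0,-2.5],
    [-0.2,0,-0.036,0,0,0,-2.5]
  ]
}}

```text
time_s: 4.88
ee_pos: [489.4, 116.7, 128.5]
ee_rot: [180.0, -0.0, 14.8]
force: [0.7, -0.0, -0.7]
gripper_width: 60.0
gripper_force: 29.7
```

Emit:
{"name": "apply_moves", "arguments": {
  "increments": [
    [-0.2,0,-0.036,0,0,0,-1.3],
    [-0.2,0,-0.036,0,0,0,0],
    [-0.2,0,0,0,0,0,0],
    [-0.2,0,0,0,0,0,0],
    [-0.2,0,0,0,0,0,0]
  ]
}}

```text
time_s: 5.3
ee_pos: [490.0, 46.4, 128.3]
ee_rot: [-180.0, -0.0, 13.5]
force: [0.3, -0.4, -0.7]
gripper_width: 59.5
gripper_force: 29.7
```

```bash
python3 - <<'E'
from h import *
s=status.state();z=s['ee_pos'][2];print(s['ee_pos'],s['ee_rot'],s['gripper_width'])
f=wrist('w2.png')
for q,zz in [('spacer',72),('mill',30),('grating_plate',z-6)]: print(q,square(f,q,zz))
E
```

```text
[489.95087234  46.37894175 128.27455734] [-1.79980202e+02 -1.82046979e-02  1.35157195e+01] 59.51098081654609
spacer [(0.69, array([594. ,  69.3]), array([59.9, 60.2]), 13.2, array([593.8,  69.4]))]
mill [(0.79, array([594.5,  69.6]), array([127.8, 125.9]), 51.1, array([592.5,  69.2]))]
grating_plate [(0.89, array([499.7,  50.2]), array([45.3, 60.2]), 14.2, array([500.2,  50.1]))]
```

View pics/w2.png

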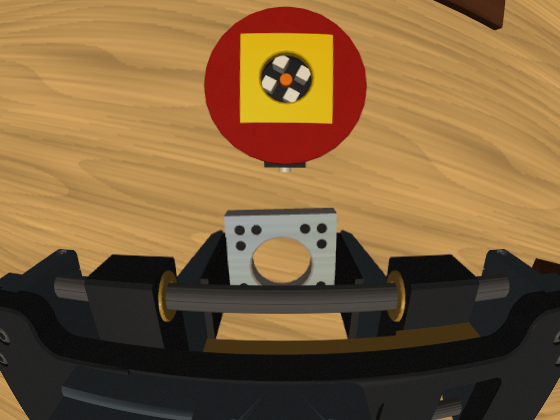

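The wrist view shows the spacer (240-333, 35-124) with the hub cross centred at (286,79), and the held plate with its front top edge near (226,216)-(336,213). I'll compute the plate's offset in the grip and the hub angle.

```bash
python3 - <<'E'
from h import *
f=wrist('w3.png');s=status.state();e=np.array(s['ee_pos']);yaw=np.radians(s['ee_rot'][2])
ztop=e[2]-18.3+12
g=cv2.cvtColor(f['color'],cv2.COLOR_RGB2GRAY).astype(float)
pts=[];
for u in list(range(235,328,3)):
    col=g[200:230,u]; k=np.argmax(np.diff(col[6:]))+6; pts.append(atz(f,(u,200+k+0.5),ztop)[:2])
P=np.array(pts);P=P[np.abs(P[:,0]-np.median(P[:,0]))<15]
c=np.array([np.cos(yaw),np.sin(yaw)]);n=np.array([-c[1],c[0]])
a=(P-e[:2])@c;b=(P-e[:2])@n;k=np.polyfit(b,a,1);print('front edge ahead of TCP',np.median(a).round(2),'slope deg',np.degrees(np.arctan(k[0])))
# hub: black gaps vs white pads on plane z=60
C=np.array([594,69.3]); res=[]
img=f['color'].astype(int); 
ys,xs=np.mgrid[50:110,255:320]; W=[];O=[]
for y,x in zip(ys.ravel(),xs.ravel()):
    p=atz(f,(x,y),60)[:2]; r,gg,bb=img[y,x]
    if r>150 and r-bb>90 and gg<170 and gg<0.75*r: O.append(atz(f,(x,y),52)[:2])
    if min(r,gg,bb)>130 and np.linalg.norm(p-C)<17: W.append(p)
W=np.array(W);O=np.array(O);print(len(W),len(O),W.mean(0),O.mean(0) if len(O) else None)
for zc in (W.mean(0),):
    d=W-zc;ph=np.arctan2(d[:,1],d[:,0]);m=np.angle(np.exp(4j*ph).mean())/4;print('pad dir',np.degrees(m),'slot yaw mod90',np.degrees(m)+45)
for dx in np.arange(0,1,1):pass
E
```

```text
front edge ahead of TCP 29.43 slope deg -1.470367318670549
552 115 [594.43737096  69.51259586] [594.80272169  69.59488412]
pad dir 29.75614231588021 slot yaw mod90 74.75614231588021
```

Emit:
{"name": "apply_moves", "arguments": {
  "increments": [
    [-0.2,0.03,0.0066,0,0,0,0],
    [-0.2,0.03,0.0066,0,0,0,0],
    [-0.2,0.03,0.0066,0,0,0,0],
    [-0.2,0.0147,0.0035,0,0,0,0],
    [-0.2,0,0,0,0,0,0]
  ]
}}

```text
time_s: 5.97
ee_pos: [598.1, 71.1, 127.6]
ee_rot: [180.0, -0.2, 13.7]
force: [-0.7, -0.4, -0.9]
gripper_width: 60.1
gripper_force: 29.7
```

Emit:
{"name": "apply_moves", "arguments": {
  "increments": [
    [-0.2,0,0,-0.012,0,0,0],
    [-0.2,0,0,-0.012,0,0,0],
    [-0.2,0,0,-0.008,0,0,0],
    [-0.2,0,0,-0.003,0,0,0],
    [-0.2,0,0,0,0,0,0]
  ]
}}

```text
time_s: 6.38
ee_pos: [593.5, 69.7, 92.1]
ee_rot: [-180.0, 0.1, 13.6]
force: [-0.7, -0.3, -0.8]
gripper_width: 60.0
gripper_force: 29.7
```

```bash
python3 - <<'E'
from h import *
f=wrist('w4.png');s=status.state();e=s['ee_pos'];print(e,s['ee_rot'],s['force'])
print(square(f,'spacer',72),square(f,'grating_plate',e[2]-6.3),square(f,'mill',60))
cv2.imwrite('pics/w4c.png',cv2.resize(f['color'][150:350,160:420,::-1],None,fx=3,fy=3))
E
```

```text
[594.18812437  69.63064266  92.92823345] [-1.79999774e+02  4.13231820e-02  1.35746144e+01] [ 0.39321319 -0.10738278 -1.24722976]
[(0.71, array([623.8,  76.2]), array([ 6.2, 59.6]), 12.4, array([623.7,  76.1]))] [(0.87, array([603.4,  73.2]), array([45.1, 60.4]), 14.4, array([604. ,  73.3]))] [(0.9, array([626.9,  77.2]), array([ 68.9, 109.7]), 12.8, array([626.7,  77.1]))]
```

View pics/w4c.png

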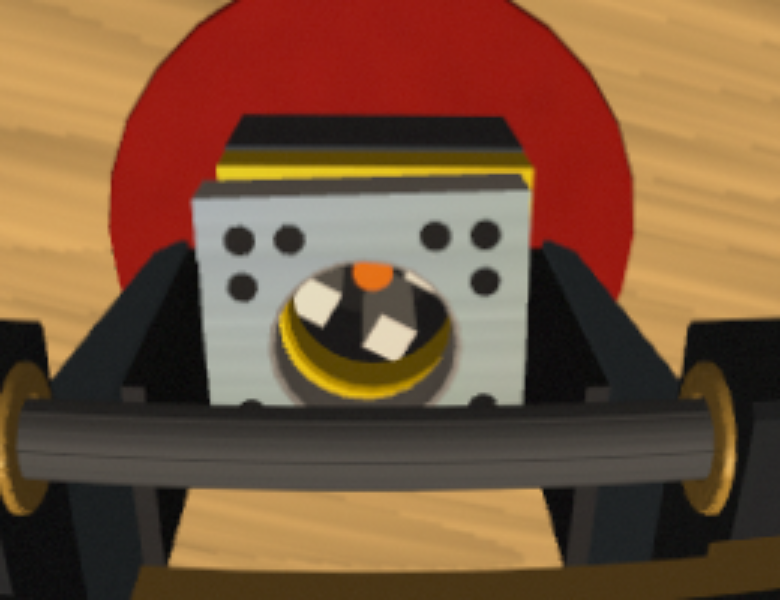

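The crop shows the plate hovering over the spacer, about 2 mm left of it and turned about 1.5° (plate 192-530, spacer 215-533). Correct that, then lower.

Emit:
{"name": "apply_moves", "arguments": {
  "increments": [
    [-0.2,0.0005,-0.0018,0,0,0,-1.5],
    [-0.2,0,0,0,0,0,0],
    [-0.2,0,0,0,0,0,0]
  ]
}}

```text
time_s: 6.83
ee_pos: [595.4, 67.5, 93.3]
ee_rot: [180.0, -0.0, 12.0]
force: [-0.0, -0.5, -1.7]
gripper_width: 59.6
gripper_force: 29.7
```

```bash
python3 - <<'E'
from h import *
f=wrist('w5.png');s=status.state();e=np.array(s['ee_pos']);print(e,s['ee_rot'],s['force'])
y=np.radians(13);c=np.array([np.cos(y),np.sin(y)]);n=np.array([-c[1],c[0]])
for q,z in [('spacer',72),('grating_plate',e[2]-6.3)]:
    for r in square(f,q,z)[:1]: d=r[1]-e[:2];print(q,r,d@c,d@n)
E
```

```text
[595.30667522  67.56705288  93.22457412] [ 1.79993671e+02 -2.46687802e-02  1.20433113e+01] [ 0.23302635 -1.1972934  -0.611069  ]
spacer (0.64, array([586.5,  66.4]), array([18.5, 35.3]), 14.4, array([585.7,  66.4])) -8.84349047926722 0.8439294824002274
grating_plate (0.62, array([605.2,  71. ]), array([45.7, 60.4]), 12.8, array([605.6,  71. ])) 10.4120045821985 1.1194470641820182
```

Emit:
{"name": "apply_moves", "arguments": {
  "increments": [
    [-0.2,-0.0005,0.0008,-0.001,0,0,0],
    [-0.2,0,0,-0.001,0,0,0],
    [-0.2,0,0,-0.0006,0,0,0],
    [-0.2,0,0,0,0,0,0]
  ]
}}

```text
time_s: 7.32
ee_pos: [594.6, 68.6, 90.7]
ee_rot: [-180.0, 0.0, 12.1]
force: [-1.0, -0.2, 2.8]
gripper_width: 59.7
gripper_force: 29.7
```

Emit:
{"name": "apply_moves", "arguments": {
  "increments": [
    [0.7,0,0,0,0,0,0],
    [0.7,0,0,0,0,0,0],
    [0.7,0,0,0,0,0,0],
    [0.7,0,0,0,0,0,0],
    [0.7,0,0,0.01,0,0,0]
  ]
}}

```text
time_s: 7.73
ee_pos: [593.3, 68.3, 98.8]
ee_rot: [-180.0, 0.2, 12.1]
force: [-0.4, 0.5, -0.6]
gripper_width: 77.4
gripper_force: 0.0
```

Emit:
{"name": "apply_moves", "arguments": {
  "increments": [
    [0.7,0,0,0.03,0,0,0],
    [0.7,-0.02,-0.005,0.04,0,0,0],
    [0.7,-0.035,-0.008,0.02,0,0,0],
    [0.7,-0.035,-0.008,0.0,0,0,0],
    [0.7,0,0,0,0,0,0]
  ]
}}

```text
time_s: 8.15
ee_pos: [499.7, 46.8, 188.8]
ee_rot: [-180.0, 0.3, 12.0]
force: [-0.0, 0.5, -0.4]
gripper_width: 77.6
gripper_force: 0.0
```

Emit:
{"name": "apply_moves", "arguments": {
  "increments": [
    [0.7,0,0,0,0,0,0],
    [0.7,0,0,0,0,0,0]
  ]
}}

```text
time_s: 8.32
ee_pos: [506.8, 47.9, 188.2]
ee_rot: [180.0, -0.1, 12.0]
force: [1.1, -0.1, -0.6]
gripper_width: 77.6
gripper_force: 0.0
```

```bash
python3 - <<'E'
from h import *
f=wrist('w6.png');s=status.state();e=np.array(s['ee_pos']);print(e,s['ee_rot'],s['gripper_width'])
for q,z in [('grating_plate',84),('hub_mouth',60),('mill',30)]: print(q,square(f,q,z))
cv2.imwrite('pics/w6c.png',cv2.resize(f['color'][60:260,160:420,::-1],None,fx=3,fy=3))
E
```

```text
[507.2090941   47.99385628 187.88558478] [ 1.79984470e+02 -9.23083718e-02  1.20563736e+01] 77.73229661924584
grating_plate [(0.75, array([593.8,  69.6]), array([61. , 61.5]), 14.1, array([593.5,  69.3]))]
hub_mouth [(0.81, array([588.1,  79.4]), array([8.8, 9.5]), 11.5, array([588.3,  79.8]))]
mill [(0.93, array([594.6,  69.2]), array([127.2, 127.3]), 54.5, array([593.2,  69. ]))]
```

View pics/w6c.png

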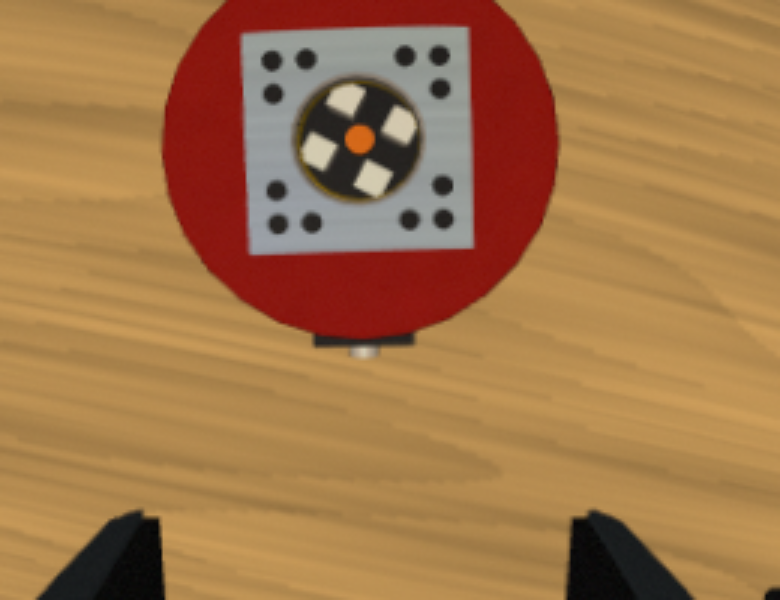

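The plate lies square on the mill in this view (243-472, 30-252 in the crop), hub cross visible. Go look at the rotor.

Emit:
{"name": "apply_moves", "arguments": {
  "increments": [
    [0.7,-0.0136,-0.0369,0.004,0,0,0],
    [0.7,-0.0136,-0.0369,0.004,0,0,0],
    [0.7,-0.0136,-0.0369,0.004,0,0,0],
    [0.7,-0.0136,-0.0369,0,0,0,0],
    [0.7,-0.0136,-0.0369,0,0,0,0]
  ]
}}

```text
time_s: 8.93
ee_pos: [438.2, -138.2, 199.4]
ee_rot: [180.0, -0.0, 12.1]
force: [1.4, -0.2, -1.2]
gripper_width: 77.4
gripper_force: 0.0
```

Emit:
{"name": "apply_moves", "arguments": {
  "increments": [
    [0.7,-0.0136,-0.0369,0,0,0,0],
    [0.7,-0.0136,-0.0369,0,0,0,0],
    [0.7,-0.0136,-0.0369,0,0,0,0],
    [0.7,-0.0136,-0.0369,0,0,0,0],
    [0.7,-0.0136,-0.0369,0,0,0,0]
  ]
}}

```text
time_s: 9.35
ee_pos: [369.7, -323.2, 199.2]
ee_rot: [-180.0, 0.0, 12.1]
force: [0.8, 0.2, -0.4]
gripper_width: 77.7
gripper_force: 0.0
```

Emit:
{"name": "apply_moves", "arguments": {
  "increments": [
    [0.7,0,0,0,0,0,0],
    [0.7,0,0,0,0,0,0],
    [0.7,0,0,0,0,0,0]
  ]
}}

```text
time_s: 9.6
ee_pos: [370.4, -321.0, 198.9]
ee_rot: [-179.9, 0.0, 12.0]
force: [-0.5, -0.5, 0.4]
gripper_width: 77.4
gripper_force: 0.0
```

```bash
python3 - <<'E'
from h import *
f=wrist('w7.png');s=status.state();e=np.array(s['ee_pos']);print(e,s['ee_rot'])
for q,z in [('rotor',111),('rotor',66),('stand',60)]: print(q,square(f,q,z))
im=f['color'].astype(int);m=((im[:,:,2]>im[:,:,0]+40)&(im[:,:,2]>80)).astype(np.uint8)
n,l,st,ce=cv2.connectedComponentsWithStats(m)
for i in range(1,n):
    if st[i,4]>100: print(st[i],ce[i])
p=proj(f,(464,-301,90));x,y=int(p[0]),int(p[1]);x0=max(0,x-80);y0=max(0,y-65);print(x0,y0)
cv2.imwrite('pics/w7c.png',cv2.resize(f['color'][y0:y0+130,x0:x0+160,::-1],None,fx=4.5,fy=4.5,interpolation=cv2.INTER_CUBIC))
E
```

```text
[ 370.58040011 -320.43722556  199.01416452] [-1.79937997e+02  1.51355702e-02  1.20961990e+01]
rotor [(0.63, array([ 460.6, -309. ]), array([37.7, 37.8]), 12.4, array([ 460.7, -309.2]))]
rotor [(0.63, array([ 463.1, -310. ]), array([44.7, 44.7]), 12.4, array([ 463.3, -310.3]))]
stand [(0.75, array([ 463. , -310.5]), array([75.1, 75.2]), 0.5, array([ 463.4, -310.3]))]
[275  81  40  39 842] [294.76247031  99.86460808]
202 33
```

View pics/w7c.png

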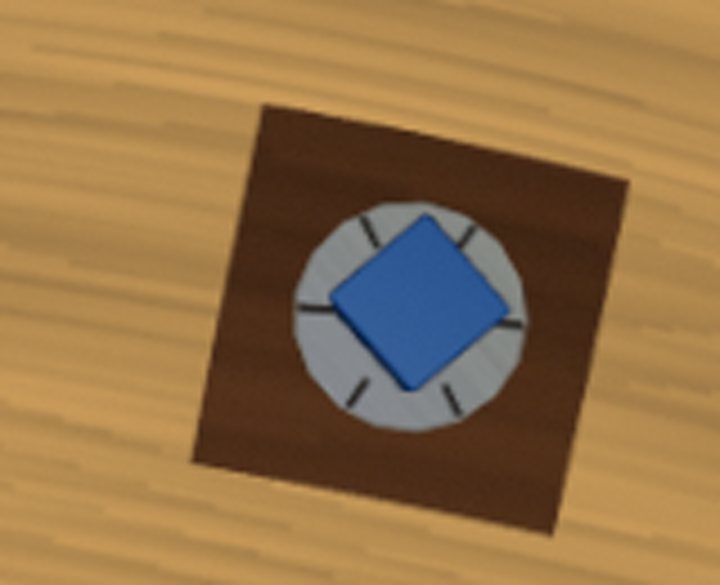

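```bash
python3 - <<'E'
from h import *
f=wrist('w8.png')
im=f['color'].astype(int);m=((im[:,:,2]>im[:,:,0]+40)&(im[:,:,2]>135)).astype(np.uint8)
n,l,st,ce=cv2.connectedComponentsWithStats(m)
for i in range(1,n):
    if st[i,4]>100:
        c=max(cv2.findContours((l==i).astype(np.uint8),0,1)[0],key=len)[:,0]
        P=np.array([atz(f,p,111)[:2] for p in c],np.float32);print(st[i],cv2.minAreaRect(P),P.mean(0))
E
```

```text
[278  83  38  37 739] ((463.2090148925781, -310.2906494140625), (20.341983795166016, 20.275903701782227), 53.289955139160156) [ 463.19415 -310.3883 ]
```

The crop shows the rotor upright in the stand, with the blue post centred at (420,300) and diamond-oriented. Turn 41° and grasp.

Emit:
{"name": "apply_moves", "arguments": {
  "increments": [
    [0.7,0.0187,0.0018,0,0,0,6.87],
    [0.7,0.0187,0.0018,0,0,0,6.87],
    [0.7,0.0187,0.0018,0,0,0,6.87],
    [0.7,0.0187,0.0018,0,0,0,6.87],
    [0.7,0.0187,0.0018,0,0,0,6.87]
  ]
}}

```text
time_s: 10.27
ee_pos: [464.9, -311.1, 199.6]
ee_rot: [180.0, -0.0, 46.8]
force: [-0.9, -0.4, 0.9]
gripper_width: 77.2
gripper_force: 0.0
```

Emit:
{"name": "apply_moves", "arguments": {
  "increments": [
    [0.7,0,0,-0.02,0,0,6.87],
    [0.7,0,0,-0.03,0,0,0],
    [0.7,0,0,-0.03,0,0,0],
    [0.7,0,0,-0.02,0,0,0],
    [0.7,0,0,-0.01,0,0,0]
  ]
}}

```text
time_s: 10.68
ee_pos: [462.6, -310.2, 86.7]
ee_rot: [-179.7, 0.0, 53.4]
force: [0.0, 0.1, 0.3]
gripper_width: 77.2
gripper_force: 0.0
```

Emit:
{"name": "apply_moves", "arguments": {
  "increments": [
    [0.7,0,0,-0.004,0,0,0],
    [0.7,0,0,0,0,0,0],
    [0.7,0,0,0,0,0,0]
  ]
}}

```text
time_s: 10.93
ee_pos: [464.6, -312.5, 86.6]
ee_rot: [179.9, -0.0, 53.3]
force: [0.1, 0.3, -0.2]
gripper_width: 77.4
gripper_force: 0.0
```

Emit:
{"name": "apply_moves", "arguments": {
  "increments": [
    [-0.9,0,0,0,0,0,0],
    [-0.9,0,0,0,0,0,0],
    [-0.9,0,0,0,0,0,0],
    [-0.9,0,0,0,0,0,0],
    [-0.9,0,0,0,0,0,0]
  ],
  "newtons": 45
}}

```text
time_s: 11.35
ee_pos: [463.8, -312.3, 85.8]
ee_rot: [180.0, -0.0, 53.3]
force: [0.0, 0.1, -0.8]
gripper_width: 47.4
gripper_force: 0.0
```

Emit:
{"name": "apply_moves", "arguments": {
  "increments": [
    [-0.9,0,0,0,0,0,0],
    [-0.9,0,0,0,0,0,0],
    [-0.9,0,0,0,0,0,0]
  ]
}}

```text
time_s: 11.6
ee_pos: [463.6, -312.1, 85.4]
ee_rot: [180.0, -0.0, 53.3]
force: [-0.7, -0.2, 0.2]
gripper_width: 27.3
gripper_force: 0.0
```

Emit:
{"name": "apply_moves", "arguments": {
  "increments": [
    [-0.9,0,0,0,0,0,0],
    [-0.9,0,0,0,0,0,0],
    [-0.9,0,0,0,0,0,0],
    [-0.9,0,0,0.005,0,0,0],
    [-0.9,0,0,0.01,0,0,0]
  ]
}}

```text
time_s: 12.02
ee_pos: [462.8, -311.5, 99.7]
ee_rot: [-179.8, 0.0, 53.3]
force: [0.4, -0.3, -1.4]
gripper_width: 22.0
gripper_force: 45.0
```

Emit:
{"name": "apply_moves", "arguments": {
  "increments": [
    [-0.9,0,0,0.015,0,0,0],
    [-0.9,0,0,0.02,0,0,0],
    [-0.9,0,0,0.02,0,0,0],
    [-0.9,0,0,0.02,0,0,0],
    [-0.9,0,0,0.02,0,0,0]
  ]
}}

```text
time_s: 12.43
ee_pos: [463.6, -312.1, 197.2]
ee_rot: [180.0, -0.0, 53.3]
force: [-0.0, -0.9, -0.0]
gripper_width: 21.9
gripper_force: 45.0
```

Emit:
{"name": "apply_moves", "arguments": {
  "increments": [
    [-0.9,0.013,0.0355,0,0,0,2.7],
    [-0.9,0.013,0.0355,0,0,0,2.7],
    [-0.9,0.013,0.0355,0,0,0,2.7],
    [-0.9,0.013,0.0355,0,0,0,2.7],
    [-0.9,0.013,0.0355,0,0,0,2.7]
  ]
}}

```text
time_s: 12.85
ee_pos: [529.0, -133.1, 196.5]
ee_rot: [179.9, -0.0, 66.9]
force: [0.9, 0.2, -1.9]
gripper_width: 21.5
gripper_force: 45.0
```

Emit:
{"name": "apply_moves", "arguments": {
  "increments": [
    [-0.9,0.013,0.0355,0,0,0,2.7],
    [-0.9,0.013,0.0355,0,0,0,2.7],
    [-0.9,0.013,0.0355,0,0,0,2.6],
    [-0.9,0,0,0,0,0,0],
    [-0.9,0,0,0,0,0,0]
  ]
}}

```text
time_s: 13.27
ee_pos: [568.1, -26.4, 196.0]
ee_rot: [180.0, 0.0, 75.0]
force: [-0.9, -0.5, -1.6]
gripper_width: 21.6
gripper_force: 45.0
```

Emit:
{"name": "apply_moves", "arguments": {
  "increments": [
    [-0.9,0,0,0,0,0,0],
    [-0.9,0,0,0,0,0,0],
    [-0.9,0,0,0,0,0,0]
  ]
}}

```text
time_s: 13.52
ee_pos: [567.3, -29.5, 195.7]
ee_rot: [180.0, 0.0, 74.7]
force: [0.2, 0.2, -0.7]
gripper_width: 22.2
gripper_force: 45.0
```

```bash
python3 - <<'E'
from h import *
f=wrist('w9.png');s=status.state();e=np.array(s['ee_pos']);print(e,s['ee_rot'],s['gripper_width'])
np.savez('w9.npz',K=f['intrinsics'],R=f['R'],t=f['t'],e=e,color=f['color'])
for q,z in [('grating_plate',84),('mill',30)]: print(q,square(f,q,z))
print([ (r[0],r[1]) for r in square(f,'rotor',e[2]-20)])
E
```

```text
[567.28239172 -29.40918536 195.6190966 ] [1.79991694e+02 1.13940473e-02 7.46620153e+01] 21.997133144776072
grating_plate [(0.61, array([593.8,  69.5]), array([60.8, 61.5]), 13.7, array([593.8,  69.2]))]
mill [(0.9, array([594.7,  69.5]), array([128. , 127.2]), 74.0, array([593.3,  69.3]))]
[(0.56, array([568.2, -26. ]))]
```

View pics/w9.png

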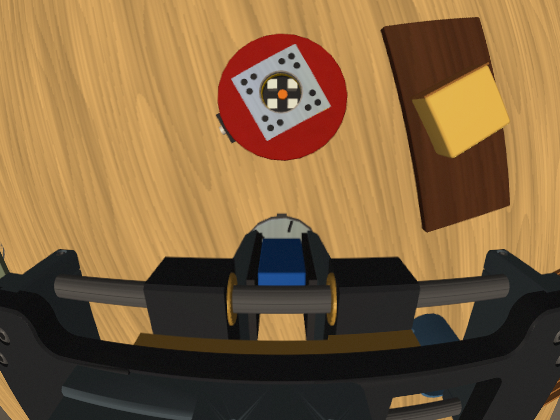

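The wrist view shows the hub cross at (282,94) square to the image, and the rotor with its blue post at (282,260) and flange arc topping at (283,216).

```bash
python3 - <<'E'
from h import *
d=np.load('w9.npz');f=dict(intrinsics=d['K'],R=d['R'],t=d['t'],fish=True);e=d['e'];im=d['color'].astype(int)
yaw=np.radians(74.66);c=np.array([np.cos(yaw),np.sin(yaw)]);n=np.array([-c[1],c[0]])
W=[];O=[]
for y in range(70,118):
  for x in range(258,308):
    r,g,b=im[y,x];p=atz(f,(x,y),60)[:2]
    if min(r,g,b)>125 and r-b>15 and np.linalg.norm(p-[593.8,69.4])<15: W.append(p)
    if r>150 and r-b>100 and g<0.75*r and np.linalg.norm(p-[593.8,69.4])<9:O.append(atz(f,(x,y),52)[:2])
W=np.array(W);O=np.array(O);print(len(W),W.mean(0),len(O),O.mean(0))
q=W-W.mean(0);ph=np.arctan2(q[:,1],q[:,0]);print('slot yaw',(np.degrees(np.angle(np.exp(4j*ph).mean())/4)+45))
# flange arc: light pixels rows 205-245
zt=e[2]-25+6
A=[]
for x in range(256,309,2):
    col=im[195:240,x];
    gray=(np.ptp(col,axis=1)<40)
    k=np.argmax(gray)  # first low-saturation pixel
    if gray.any(): p=atz(f,(x,195+k-0.5),zt)[:2]-e[:2];A.append((p@c,p@n,x,195+k))
A=np.array(A);print(A[::3].round(1))
from scipy.optimize import least_squares
s=least_squares(lambda v:np.hypot(A[:,0]-v[0],A[:,1]-v[1])-23,[0,0],loss='soft_l1');print('rotor centre c,n rel TCP',s.x,np.abs(s.fun).max())
B=[(x,y) for y in range(235,285) for x in range(245,320) if im[y,x,2]>135 and im[y,x,2]>im[y,x,0]+40]
if B:
  B=np.array(B);yy=int(np.median(B[:,1]));row=B[B[:,1]==yy];print(yy,[ (atz(f,(x,yy),e[2]+26)[:2]-e[:2])@n for x in (row[:,0].min()-.5,row[:,0].max()+.5)])
E
```

```text
272 [593.15059583  69.49320643] 72 [594.99631699  69.42467086]
slot yaw 75.23333895064917
[[ 20.4  14.6 256.  225. ]
 [ 22.8  11.1 262.  221. ]
 [ 24.    7.7 268.  219. ]
 [ 25.2   4.3 274.  217. ]
 [ 26.9   0.9 280.  214. ]
 [ 26.3  -2.4 286.  215. ]
 [ 24.6  -5.8 292.  218. ]
 [ 23.4  -9.3 298.  220. ]
 [ 21.  -12.7 304.  224. ]]
rotor centre c,n rel TCP [2.65690684 0.25144096] 1.3270093226822297
279 [np.float64(10.510526969866326), np.float64(-9.794944494016587)]
```

Emit:
{"name": "apply_moves", "arguments": {
  "increments": [
    [-0.9,0.007,0.025,0,0,0,0.5],
    [-0.9,0.007,0.025,0,0,0,0],
    [-0.9,0.007,0.025,0,0,0,0],
    [-0.9,0.006,0.023,-0.015,0,0,0],
    [-0.9,0,0,-0.015,0,0,0]
  ]
}}

```text
time_s: 14.13
ee_pos: [596.5, 73.4, 166.0]
ee_rot: [179.8, -0.2, 75.4]
force: [0.3, -0.5, -1.2]
gripper_width: 21.6
gripper_force: 45.0
```

Emit:
{"name": "apply_moves", "arguments": {
  "increments": [
    [-0.9,0,0,-0.01,0,0,0],
    [-0.9,0,0,0,0,0,0],
    [-0.9,0,0,0,0,0,0],
    [-0.9,0,0,0,0,0,0]
  ]
}}

```text
time_s: 14.47
ee_pos: [595.1, 69.1, 156.2]
ee_rot: [179.9, -0.0, 75.2]
force: [-0.5, 0.3, -1.3]
gripper_width: 21.8
gripper_force: 45.0
```

Emit:
{"name": "apply_moves", "arguments": {
  "increments": [
    [-0.9,-0.0006,-0.0004,-0.008,0,0,0],
    [-0.9,0,0,-0.008,0,0,0],
    [-0.9,0,0,-0.007,0,0,0],
    [-0.9,0,0,-0.002,0,0,0],
    [-0.9,0,0,0,0,0,0]
  ]
}}

```text
time_s: 14.88
ee_pos: [593.4, 69.3, 129.3]
ee_rot: [-179.9, 0.0, 75.3]
force: [-0.1, 0.6, -0.5]
gripper_width: 21.7
gripper_force: 45.0
```

Emit:
{"name": "apply_moves", "arguments": {
  "increments": [
    [-0.9,0,0,-0.002,0,0,0],
    [-0.9,0,0,-0.002,0,0,0],
    [-0.9,0,0,-0.002,0,0,0],
    [-0.9,0,0,0,0,0,0]
  ]
}}

```text
time_s: 15.22
ee_pos: [593.9, 69.5, 124.1]
ee_rot: [-180.0, 0.0, 75.3]
force: [-0.2, -0.4, -1.6]
gripper_width: 21.8
gripper_force: 45.0
```

Emit:
{"name": "apply_moves", "arguments": {
  "increments": [
    [-0.9,0,0,-0.0015,0,0,0],
    [-0.9,0,0,-0.0015,0,0,0],
    [-0.9,0,0,-0.0015,0,0,0],
    [-0.9,0,0,0,0,0,0]
  ]
}}

```text
time_s: 15.55
ee_pos: [593.9, 69.5, 119.6]
ee_rot: [-180.0, 0.0, 75.3]
force: [0.2, 0.4, -0.9]
gripper_width: 21.7
gripper_force: 45.0
```

```bash
python3 - <<'E'
from h import *
s=status.state();print(s['ee_pos'],s['force'],s['torque'])
E
```

```text
[593.89824271  69.45825393 119.584218  ] [ 0.23805844  0.40784036 -0.89795141] [ 0.02819435 -0.07970433  0.03808844]
```

Meshed with no resistance (tip about 7.5 mm in). Continue down to home.

Emit:
{"name": "apply_moves", "arguments": {
  "increments": [
    [-0.9,0,0,-0.002,0,0,0],
    [-0.9,0,0,-0.002,0,0,0],
    [-0.9,0,0,-0.002,0,0,0],
    [-0.9,0,0,0,0,0,0]
  ]
}}

```text
time_s: 15.88
ee_pos: [594.1, 69.5, 114.1]
ee_rot: [180.0, -0.0, 75.3]
force: [-1.4, 0.2, 4.3]
gripper_width: 21.7
gripper_force: 45.0
```

Emit:
{"name": "apply_moves", "arguments": {
  "increments": [
    [-0.9,0,0,-0.0015,0,0,0],
    [-0.9,0,0,-0.0015,0,0,0],
    [-0.9,0,0,-0.001,0,0,0],
    [-0.9,0,0,0,0,0,0]
  ]
}}

```text
time_s: 16.22
ee_pos: [594.2, 69.5, 110.2]
ee_rot: [180.0, -0.0, 75.3]
force: [-1.6, -0.0, 6.5]
gripper_width: 21.7
gripper_force: 45.0
```

Emit:
{"name": "apply_moves", "arguments": {
  "increments": [
    [-0.9,0,0,-0.0007,0,0,0],
    [-0.9,0,0,-0.0005,0,0,0],
    [-0.9,0,0,0,0,0,0],
    [-0.9,0,0,0,0,0,0]
  ]
}}

```text
time_s: 16.55
ee_pos: [594.2, 69.5, 109.4]
ee_rot: [180.0, -0.0, 75.3]
force: [-1.3, -0.4, 7.1]
gripper_width: 21.7
gripper_force: 45.0
```

Emit:
{"name": "apply_moves", "arguments": {
  "increments": [
    [-0.9,0,0,-0.0005,0,0,0],
    [-0.9,0,0,-0.0005,0,0,0],
    [-0.9,0,0,0,0,0,0],
    [-0.9,0,0,0,0,0,0]
  ]
}}

```text
time_s: 16.88
ee_pos: [594.2, 69.5, 109.4]
ee_rot: [179.9, -0.0, 75.3]
force: [-3.5, -0.5, 12.6]
gripper_width: 21.8
gripper_force: 45.0
```

Emit:
{"name": "apply_moves", "arguments": {
  "increments": [
    [-0.9,0,0,-0.0005,0,0,0],
    [-0.9,0,0,-0.0005,0,0,0],
    [-0.9,0,0,0,0,0,0],
    [-0.9,0,0,0,0,0,0]
  ]
}}

```text
time_s: 17.22
ee_pos: [594.2, 69.5, 109.3]
ee_rot: [179.9, -0.0, 75.3]
force: [-5.3, -1.2, 17.6]
gripper_width: 22.0
gripper_force: 45.0
```

```bash
python3 - <<'E'
from h import *
f=wrist('w10.png')
s=status.state();print(s['ee_pos'],s['ee_rot'],s['force'],s['torque'],s['gripper_force'])
cv2.imwrite('pics/w10c.png',f['color'][100:350,130:430,::-1])
E
```

```text
[594.15843309  69.49445473 109.30549226] [ 1.79915951e+02 -3.14438358e-02  7.52807886e+01] [-4.26842325 -1.29562983 16.60136702] [-0.13971718  1.11347348 -0.03856375] 45.00701308250427
```

View pics/w10c.png

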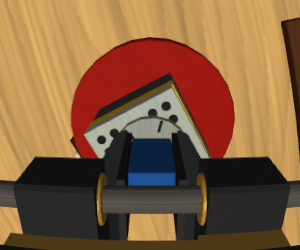

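The crop shows the flange seated on the grating plate, with the plate still in line on the spacer. The tool has stopped at 109.3 mm and is pressing with about 17 N. Handing in.

```bash
python3 -c "
from workcell import env
print(env.job_done())"
```

```text
the job is handed in; nothing more can be done
None
```

I've handed the job in, with no verdict returned: the grating plate is square on the spacer and released, and the rotor is meshed, down at home height on the plate, and still gripped and pressed down with about 17 N.

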